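# Clear the reader's bay and hold the sample cell in its light path

## Task

Sweep the three clay pebbles off the deck of the light reader into its catch trough with the sweeper, without the fingers touching them, and then stand the sweeper back upright on the bench. Then pick the oblong sample cell out of the rack, gripping it only by its wide frosted faces and never touching its clear windows, and hold it upright in the middle of the light path, clear of the deck, so that the light passes straight through both windows. Finish while still holding it there, and leave everything else on the bench where it stands.

Things in the scene. Friction and masses are not known exactly. Their poses are not given: they have to be found in the camera images.
- reader: light-transmission reader fixed to the bench: a grey deck with two white heads that face each other along the reader's y axis, and an open aluminium catch trough adjoining the deck's -x end without a rim. Origin on the bench, under the middle of the light path; z up; y along the light, x away from the trough
- beam_mid (a point): middle of the light path, half-way between the lenses of the heads, 84 mm above the bench, 50 mm above the deck; axes as the reader's (light along y). Heads: 90 mm (x) by 55 mm (y), centred at x = 0, tops 112 mm above the bench; the clear bay between them is 136 mm wide (y = -68 to +68 mm)
- deck_mid (a point): point on the deck's top straight below beam_mid, 34 mm above the bench. The flat deck spans x = -60 (the edge of the trough) to +100 mm and y = -125 to +125 mm from here, in the reader's axes
- trough_mid (a point): centre of the trough's floor, 4 mm above the bench and 30 mm below the deck; inside, the trough is 71 mm (reader x, from -131 to -60 mm) by 136 mm (y); its outer walls rise to 40 mm above the bench
- sweeper_grip (a point): point in the sweeper's grip, on its upright axis, 58 mm above its underside. It stands loose: a wooden head with rubber lip 28 mm thick (its x), 104 mm wide (its y), 30 mm high, and on it an upright wooden grip 16 mm (x) by 30 mm (y) that ends 82 mm above the underside. 150 g. z up; it sweeps along its x, either way
- rack: black rack fixed to the bench, 190 mm (x) by 52 mm (y) by 20 mm high, with three pockets 14 mm deep, 36 x 24 mm, at x = -60, 0, +60 mm; they hold the cell and two round vials in any order. Origin at the centre of its underside, z up. Rack and sweeper stand on opposite sides of the reader
- cell_center (a point): centre of the sample cell (cuvette), 36 mm above its underside: capped, 32 mm (its x) by 20 mm (its y) by 72 mm tall, 80 g, upright in a pocket of the rack, axes as the rack's. Its wide faces (20 mm apart, facing +y and -y) are frosted white, to be gripped; its narrow faces (facing +x and -x) are the clear windows for the light. z up
- window_a: the clear window on the cell's +x face, 14 mm wide, 60 mm tall, 2 mm thick; moves with the cell and has the cell's origin (centre of the cell's underside) and axes; the fingers must not touch it
- window_b: the clear window on the cell's -x face, likewise
- pebble_0_center (a point): centre of a loose brown clay pebble, a chunky rounded block of 18 mm and 12 g, lying on the deck between the heads
- pebble_1_center (a point): centre of a loose brown clay pebble, a chunky rounded block of 18 mm and 12 g, lying on the deck between the heads
- pebble_2_center (a point): centre of a loose brown clay pebble, a chunky rounded block of 18 mm and 12 g, lying on the deck between the heads
- vial_a: one of two round capped glass vials, 20 mm across and 62 mm tall, standing in the rack; origin at the centre of its underside. Leave alone
- vial_b: the other round vial, like vial_a. Leave alone
- bottle: bystander: white plastic bottle 52 mm across, 125 mm tall; origin at the centre of its underside. Leave alone
- netpot: bystander: small black cup 54 mm across, 50 mm tall; origin at the centre of its underside. Leave alone
- jar: bystander: amber jar 56 mm across, 70 mm tall; origin at the centre of its underside. Leave alone
- plugcube: bystander: tan 45 mm cube with a seedling on it; origin at the centre of its underside. Leave alone
There are look-alikes about, which are no part of the job. Of the things that look like the part that bears cell_center, the smallest one is meant.

How it is judged (in metres and radians):
On the way, in this order (a step that is already met when the one before it is completed fails the run):
1. all three pebbles lie in the trough (z of each of pebble_0_center, pebble_1_center, pebble_2_center in the frame of reader below 0.03 m and x of pebble_0_center in the frame of reader between -0.135 and -0.058 m and y of pebble_0_center in the frame of reader between -0.07 and 0.07 m and x of pebble_1_center in the frame of reader between -0.135 and -0.058 m and y of pebble_1_center in the frame of reader between -0.07 and 0.07 m and x of pebble_2_center in the frame of reader between -0.135 and -0.058 m and y of pebble_2_center in the frame of reader between -0.07 and 0.07 m), for 0.2 s.
2. the cell is lifted clear of the rack (height (world z) of cell_center above 0.065 m and contact force between cell and the fingers above 0.5 N and contact force between cell and rack below 0.1 N), for 0.2 s.
At the end, for the whole second after the job is handed in: Pebbles in the trough; sweeper upright on the bench (0.15 rad), outside the trough; the fingers hold the cell still, upright (0.2 rad), clear of the reader, its centre at mid light path (25 mm along the light, 9 mm sideways, 10 mm in height), its windows square to the light (0.2 rad) (all of step 1 and x of cell_center in the frame of beam_mid between -0.009 and 0.009 m and y of cell_center in the frame of beam_mid between -0.025 and 0.025 m and z of cell_center in the frame of beam_mid between -0.01 and 0.01 m and angle between the x axis of cell_center and the y axis of beam_mid, either way round below 0.2 rad and angle between cell_center's own z axis and vertical below 0.2 rad and linear speed of cell below 0.02 m/s and contact force between cell and the fingers above 1 N and contact force between cell and reader below 0.2 N and contact force between cell and sweeper below 0.2 N and height (world z) of sweeper_grip below 0.064 m and angle between sweeper_grip's own z axis and vertical below 0.15 rad and horizontal distance between sweeper_grip and trough_mid above 0.1 m); the arm keeps its last pose, push and grip.
It fails at once if the fingers touch a clear window of the cell (contact force between any of window_a, window_b and the fingers above 0.5 N).
It fails at once if the fingers touch a pebble (contact force between any of pebble_0, pebble_1, pebble_2 and the fingers above 0.5 N).
It fails at once if a bystander is moved by more than 30 mm (distance of any of vial_a, vial_b, bottle, netpot, jar, plugcube from where it was at the start of the episode above 0.03 m).
It also fails if it takes over 72 s, if anything falls off the work surface, if the arm or the gripper's body presses on something with over 40 N, if the wrist force passes 120 N, or if a joint passes its speed limit or range.

## Robot

A 6-joint arm with a two-finger parallel gripper is mounted at the origin on the work surface. World frame = base frame: x ahead of the robot, y to its left, z up, the work surface at z = 0. Lengths are in mm, angles in rad, forces in N, time in s.
With the tool pointing down it reaches from about 300 to 850 mm from the base axis. Payload 4.2 kg.
Tool frame: the origin (TCP) lies between the finger pads; the fingertips stand 14 mm ahead of it and the grasp point (between the pads) lies 5 mm behind it (tips_ahead is the distance from the TCP to the fingertips, in mm); z points along the fingers, y is the direction in which the jaws open and shut (so a half turn about z gives the same grasp; the last joint's range is limited). The gripper opens to 91 mm and grips with 3 to 60 N. Pads are 32 mm wide; open, the fingers measure 118 mm over their backs; the gripper's body (76 mm by 178 mm) begins 60 mm behind the grasp point.
Start: joints at [-1.201, 0.32, 1.565, -0, 1.257, -0.02], TCP at [218.506, -531.88, 227.976] pointing down, gripper open.
Joint ranges: [-3.11, 3.11], [-0.84, 2.01], [0.21, 2.61], [-1.34, 4.49], [0.05, 2.63], [-2.56, 2.56]. Speed limits (rad/s): [2.57, 2.57, 3.14, 3.14, 3.14, 3.14].

## Interface

Orientations are given as a rotation vector (axis times angle).
In Python, from plant import move_ptp, move_linear, move_j, move_gripper, pause, inverse_kinematics, sense, grab_frame, PlanningError, finish_job, tips_ahead gives the robot as it stands. Calls block until the motion is done:
- move_ptp(position, orientation): joint-space move of the TCP to a pose.
- move_linear(position, orientation=None, v=150, threshold=None): straight line of the TCP; orientation=None keeps the orientation; v is the mean speed in mm/s. With threshold (N) it stops when the force on the tool has changed by that much, and returns True; else False.
- move_j(angles): joint-space move.
- move_gripper(opening, force=None): finger opening in mm; force is the grip in N (None keeps the last); returns when the fingers have stopped.
- pause(seconds).
- inverse_kinematics(position, orientation): joint angles nearest the present ones, or None.
- sense(): the state.
- grab_frame(name): name is "scene" or "top" or "wrist"; returns a dict with "frame" (384x512x3 uint8, blue, green, red), "fx", "fy", "cx", "cy" (pixels), "view" (4x4, takes a point from world to camera coordinates). Camera axes: x right, y down, z forward; pixel columns grow to the right and rows downward; lengths in mm; the calibration is good to about 2 mm. The wrist camera is an equidistant fisheye: a pixel r from the principal point sees the ray r / f radians off the axis. A picture is of the moment at which its call begins. There is no depth.
A pose or a line that the arm cannot do raises PlanningError and nothing moves.
- finish_job(): hands the job in, once; it reports no verdict.
The state is a dict: "t": time; "qpos": joint angles; "joint_velocities": joint speeds; "joint_efforts": joint torques, N m; "tcp_pos": TCP position; "ee_rot": TCP orientation; "contact_force": force on the tool from outside, world axes, zero at the start; "wrist_torque": the same for the moment, N m; "grip_width": finger opening in mm.
Only numpy, scipy, OpenCV 4.12 (cv2) and the standard library are available. Lean on these libraries where they do the work, as an engineer would, in place of code of your own. Each camera call takes 0.05 s, during which the arm holds its last target.

## Working session

There is one attempt and no reset: what is moved stays moved. The work goes in short steps, each a Python script; the robot and the scene stay as the last script left them, time stands still between calls to the robot, and variables do not carry over. Pictures are saved under pics/ and viewed, and the job is handed in when it is done.

```bash
ls; mkdir -p pics; python3 - <<'E'
from plant import *
import cv2,numpy as np
s=sense();print({k:np.round(v,3) for k,v in s.items()})
for n in ("scene","top","wrist"):
    g=grab_frame(n);cv2.imwrite(f"pics/a_{n}.png",g["frame"]);print(n,g["fx"],g["fy"],g["cx"],g["cy"]);print(np.round(g["view"],3))
E
```

```text
pics
{'t': np.float64(0.0), 'qpos': array([-1.201,  0.32 ,  1.566, -0.   ,  1.257, -0.02 ]), 'joint_velocities': array([-0.001,  0.   ,  0.001, -0.001, -0.   , -0.002]), 'joint_efforts': array([ 2.0000e-03, -4.1246e+01, -2.3197e+01,  7.3000e-02,  4.6000e-02,
       -0.0000e+00]), 'tcp_pos': array([ 218.31 , -531.44 ,  227.119]), 'ee_rot': array([-3.08e+00, -6.08e-01,  1.00e-03]), 'contact_force': array([ 0.579, -0.711,  0.503]), 'wrist_torque': array([-0.029,  0.019,  0.016]), 'grip_width': np.float64(91.145)}
scene 414.0445676301939 414.0445676301939 253.77743536067788 192.72071966623832
[[ 7.60000e-01  6.50000e-01 -7.00000e-03 -4.08996e+02]
 [ 4.57000e-01 -5.43000e-01 -7.05000e-01 -2.02699e+02]
 [-4.62000e-01  5.32000e-01 -7.09000e-01  1.35922e+03]
 [ 0.00000e+00  0.00000e+00  0.00000e+00  1.00000e+00]]
top 414.57057894021847 414.57057894021847 250.27706457944396 200.56624792983686
[[ 1.300000e-02 -1.000000e+00 -1.100000e-02 -4.069600e+01]
 [-9.960000e-01 -1.200000e-02 -8.400000e-02  5.584680e+02]
 [ 8.300000e-02  1.200000e-02 -9.960000e-01  1.223339e+03]
 [ 0.000000e+00  0.000000e+00  0.000000e+00  1.000000e+00]]
wrist 297.3186396354542 297.3186396354542 253.1839977216106 194.7348406182332
[[ 3.80000e-01 -9.25000e-01 -3.00000e-03 -5.74001e+02]
 [-8.84000e-01 -3.64000e-01  2.93000e-01 -3.51900e+01]
 [-2.72000e-01 -1.09000e-01 -9.56000e-01  3.91315e+02]
 [ 0.00000e+00  0.00000e+00  0.00000e+00  1.00000e+00]]
```

View pics/a_top.png

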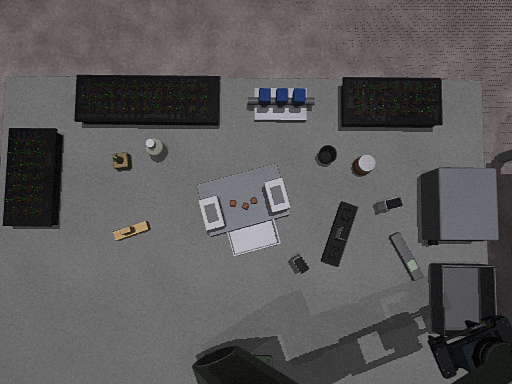

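View pics/a_scene.png

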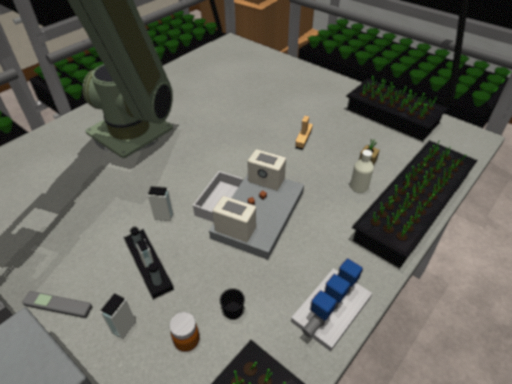

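View pics/a_wrist.png

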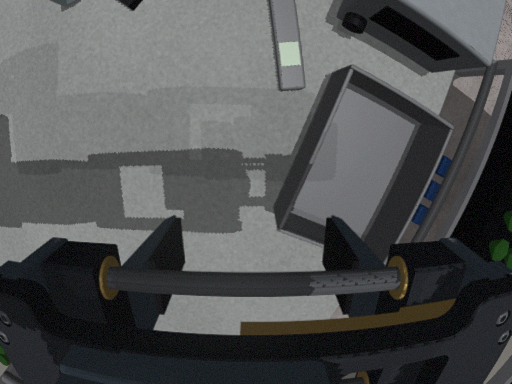

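Things that could be taken for the cell in the top view: a grey and black block at (298,263), another at (388,206), and the one in the rack near (339,232). The task says the smallest one, standing in the rack. I'll check that in close crops.

```bash
python3 - <<'E'
import cv2,numpy as np
t=cv2.imread("pics/a_top.png");s=cv2.imread("pics/a_scene.png")
a=cv2.resize(t[190:280,280:415],None,fx=5,fy=5,interpolation=cv2.INTER_CUBIC)
b=cv2.resize(s[170:340,90:210],None,fx=3.4,fy=3.4,interpolation=cv2.INTER_CUBIC)
cv2.imwrite("pics/b1.png",np.clip(a*1.6,0,255).astype('uint8'));cv2.imwrite("pics/b2.png",np.clip(b*1.4,0,255).astype('uint8'))
c=cv2.resize(t[155:265,95:300],None,fx=3.9,fy=3.9,interpolation=cv2.INTER_CUBIC)
cv2.imwrite("pics/b3.png",np.clip(c*1.4,0,255).astype('uint8'))
E
```

```text
(no output)
```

View pics/b1.png

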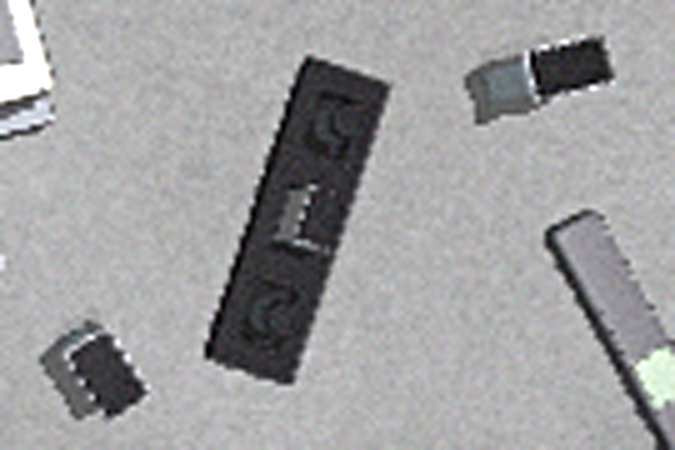

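View pics/b2.png

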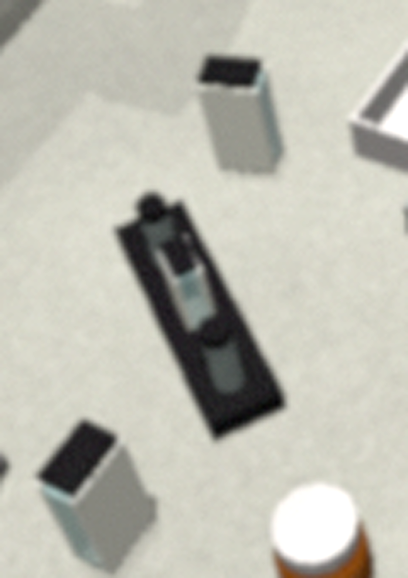

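View pics/b3.png

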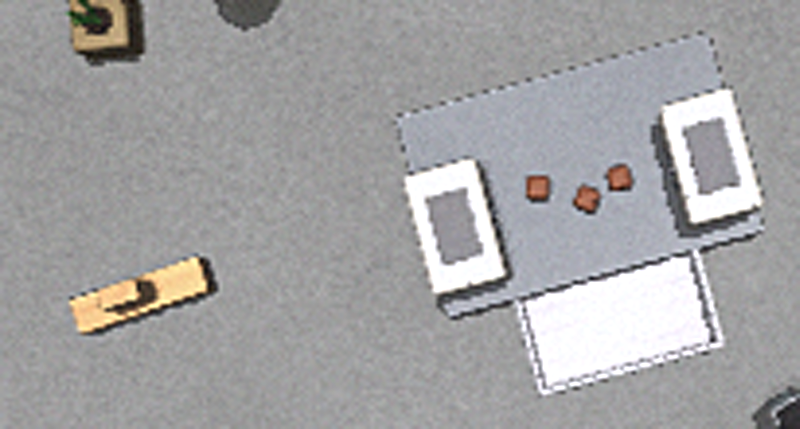

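The cell I want is in the rack's middle pocket, at top (339,232). It is visibly the smallest, and the two larger free-standing blocks are decoys. Next I'll measure everything from masks.

```bash
cat > h.py <<'E'
import numpy as np,cv2
from scipy.spatial.transform import Rotation as R
def ray(g,u,v,fish=False):
    V=np.array(g["view"]);Rm=V[:3,:3];c=-Rm.T@V[:3,3]
    x=(u-g["cx"])/g["fx"];y=(v-g["cy"])/g["fy"]
    if fish:
        r=np.hypot(x,y);d=np.array([x/r*np.sin(r),y/r*np.sin(r),np.cos(r)]) if r>1e-9 else np.array([0,0,1.])
    else: d=np.array([x,y,1.])
    return c,Rm.T@d
def onz(g,u,v,z,fish=False):
    c,d=ray(g,u,v,fish);return (c+d*(z-c[2])/d[2])[:2]
def proj(g,p,fish=False):
    V=np.array(g["view"]);q=V[:3,:3]@np.array(p,float)+V[:3,3]
    if fish:
        rr=np.hypot(q[0],q[1]);th=np.arctan2(rr,q[2]);k=th/rr if rr>1e-9 else 0
        return g["cx"]+g["fx"]*k*q[0],g["cy"]+g["fy"]*k*q[1]
    return g["cx"]+g["fx"]*q[0]/q[2],g["cy"]+g["fy"]*q[1]/q[2]
def down(jaw):  # tool pointing down, jaw axis (tool y) at world angle jaw
    y=np.array([np.cos(jaw),np.sin(jaw),0]);z=np.array([0,0,-1.]);x=np.cross(y,z)
    return R.from_matrix(np.stack([x,y,z],1)).as_rotvec()
E
python3 - <<'E'
from plant import *
from h import *
import pickle
g=grab_frame("top");pickle.dump(g,open("top.pkl","wb"))
s=grab_frame("scene");pickle.dump(s,open("scene.pkl","wb"))
f=g["frame"];hsv=cv2.cvtColor(f,cv2.COLOR_BGR2HSV)
def comps(m,amin,z,box):
    x0,y0,x1,y1=box;mm=np.zeros_like(m);mm[y0:y1,x0:x1]=m[y0:y1,x0:x1]
    cs,_=cv2.findContours(mm,cv2.RETR_EXTERNAL,cv2.CHAIN_APPROX_NONE)
    for c in cs:
        if cv2.contourArea(c)<amin: continue
        r=cv2.minAreaRect(c);b=cv2.boxPoints(r)
        W=np.array([onz(g,*p,z) for p in b]);M=cv2.moments(c)
        print("  px",np.round([M['m10']/M['m00'],M['m01']/M['m00']],1),"ctr",W.mean(0).round(1),"sides",np.linalg.norm(np.diff(W,axis=0),axis=1).round(1),"ang",np.degrees(np.arctan2(*(W[1]-W[0])[::-1])).round(1),np.degrees(np.arctan2(*(W[2]-W[1])[::-1])).round(1))
H,S,V=cv2.split(hsv)
print("pebbles");comps(((V>50)&(S>110)&((H<14)|(H>172))).astype('uint8')*255,5,43,(200,170,290,240))
print("sweeper");comps(((S>70)&(V>90)).astype('uint8')*255,30,30,(100,210,165,250))
print("white");comps((V>170).astype('uint8')*255,60,112,(190,155,300,262))
print("rack");comps((V<55).astype('uint8')*255,300,20,(310,190,365,275))
E
```

```text
pebbles
  px [244.8 205.6] ctr [542.4 -17. ] sides [14.8 14.8 14.8] ang -89.3 -179.2
  px [232.2 202.4] ctr [550.9  18.6] sides [14.8 14.8 14.8] ang -89.3 -179.1
  px [253.2 200.3] ctr [557.6 -43.4] sides [14.8 14.8 14.8] ang -89.3 -179.3
sweeper
  px [130.  230.3] ctr [465.5 323.6] sides [103.4  27.3 103.3] ang -69.8 -158.7
white
  px [253.  236.8] ctr [448.8 -44.1] sides [120.5  67.4 119.9] ang -73.6 -163.8
  px [210.9 212.6] ctr [516.7  74.6] sides [51.1 86.7 50.7] ang -74.5 -164.2
  px [276.8 194.6] ctr [ 569.2 -108.6] sides [50.8 86.4 50.5] ang -73.6 -164.1
rack
  px [338.8 233.8] ctr [ 463.2 -298.8] sides [191.4  55.6 191.1] ang -18.5 -107.9
```

```bash
python3 - <<'E'
from plant import *
from h import *
import pickle
g=pickle.load(open("top.pkl","rb"))
O=np.array([543,-17.]);a=np.radians(16.0);ex=np.array([np.cos(a),np.sin(a)]);ey=np.array([-ex[1],ex[0]])
im=g["frame"].copy()
def P(x,y,z):
    p=O+ex*x+ey*y;return proj(g,[*p,z])
for x,y,z in [(-60,-125,34),(100,-125,34),(100,125,34),(-60,125,34),(-131,68,40),(-131,-68,40),(-60,68,34),(-60,-68,34)]:
    print((x,y),np.round(P(x,y,z),1))
im=cv2.resize(im[150:270,180:310],None,fx=5,fy=5,interpolation=cv2.INTER_NEAREST)
for x,y,z in [(-60,-125,34),(100,-125,34),(100,125,34),(-60,125,34),(-131,68,40),(-131,-68,40),(-60,68,34),(-60,-68,34)]:
    u,v=P(x,y,z);cv2.circle(im,(int((u-180+.5)*5),int((v-150+.5)*5)),3,(0,0,255),-1)
cv2.imwrite("pics/c1.png",im)
print(R.from_rotvec(sense()["ee_rot"]).as_matrix().round(3))
for n,p,j in [("sw",(465.5,323.6,150),20.6),("rd",O.tolist()+[120],16),("rdfar",(O+ex*78).tolist()+[120],16),("cell",(463.2,-298.8,50),-18.5+90)]:
    for k in (0,180):
        q=inverse_kinematics(list(p),down(np.radians(j+k)).tolist());print(n,k,None if q is None else np.round(q,2))
E
```

```text
(-60, -125) [290.5 213.9]
(100, -125) [276.  162.5]
(100, 125) [195.6 184.4]
(-60, 125) [209.2 236.1]
(-131, 68) [233.9 254.4]
(-131, -68) [278.5 242.2]
(-60, 68) [227.7 231. ]
(-60, -68) [272.  218.9]
[[ 0.925  0.38  -0.   ]
 [ 0.38  -0.925  0.001]
 [ 0.    -0.001 -1.   ]]
sw 0 [ 0.59  0.37  1.7  -0.    1.07  0.23]
sw 180 None
rd 0 [-0.05  0.36  1.8  -0.    0.98 -0.33]
rd 180 None
rdfar 0 [-0.01  0.47  1.62 -0.    1.06 -0.29]
rdfar 180 None
cell 0 [-0.59  0.46  1.86 -0.    0.83 -1.84]
cell 180 [-0.59  0.46  1.86 -0.    0.83  1.3 ]
```

View pics/c1.png

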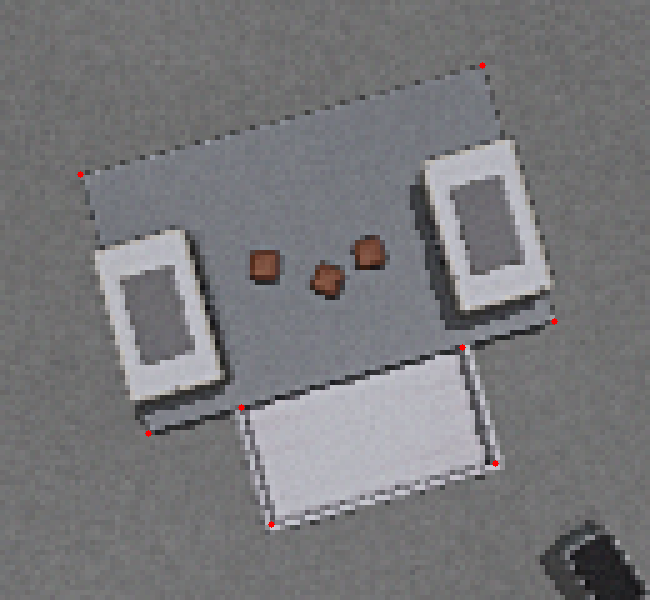

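The reader pose fits: the predicted corners land on the image edges (origin (543,−17), x axis at 16°). The pebbles sit within |y| ≤ 32 mm of the reader axis. Going to look closely at the sweeper.

```bash
python3 - <<'E'
from plant import *
from h import *
import pickle
move_ptp([465.5,323.6,210],down(np.radians(20.6)).tolist())
g=grab_frame("wrist");pickle.dump(g,open("w1.pkl","wb"))
im=g["frame"].copy()
a=np.radians(20.6);ex=np.array([np.cos(a),np.sin(a)]);ey=np.array([-ex[1],ex[0]]);O=np.array([465.5,323.6])
for z,hx,hy,c in((30,14,52,(0,0,255)),(82,8,15,(0,255,0))):
    for sx in(-1,1):
        for sy in(-1,1):
            u,v=proj(g,[*(O+ex*hx*sx+ey*hy*sy),z],True);cv2.circle(im,(int(round(u)),int(round(v))),2,c,-1)
cv2.imwrite("pics/d1.png",im);s=sense();print(s["t"],s["tcp_pos"],s["qpos"])
E
```

```text
3.4167 [465.90402058 323.03015866 209.99993681] [ 5.86037327e-01  3.18800298e-01  1.61235150e+00 -1.51943804e-04
  1.21043588e+00  2.27613365e-01]
```

View pics/d1.png

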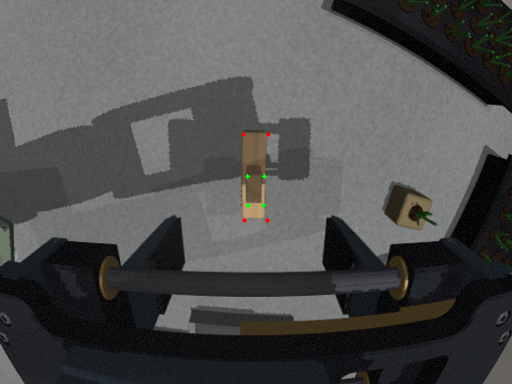

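```bash
python3 - <<'E'
import cv2
im=cv2.imread("pics/d1.png");cv2.imwrite("pics/d2.png",cv2.resize(im[115:235,195:315],None,fx=5,fy=5,interpolation=cv2.INTER_NEAREST))
E
```

```text
(no output)
```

View pics/d2.png

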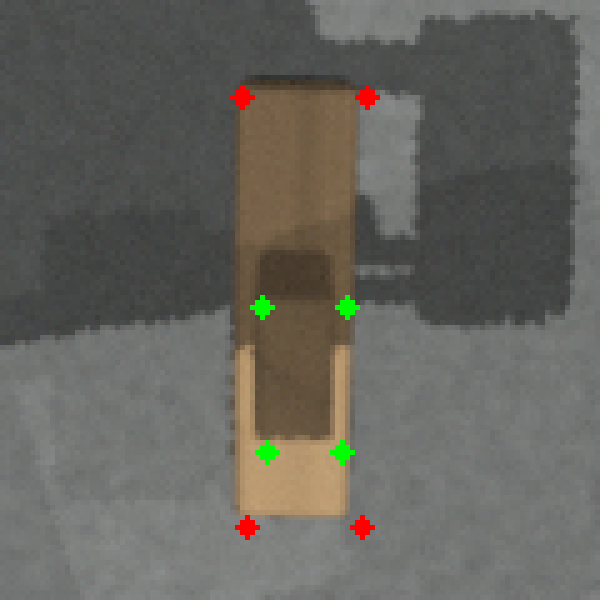

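```bash
python3 - <<'E'
from h import *
import pickle
g=pickle.load(open("w1.pkl","rb"))
for z,c in((30,[(242.2,132.2),(265.8,132.2),(264.2,218.2),(242,218.2)]),(82,[(246.2,174.8),(261.2,174.8),(261,202.6),(246,202.6)])):
    W=np.array([onz(g,u-.3,v-.3,z,True) for u,v in c]);d=np.diff(np.vstack([W,W[:1]]),axis=0)
    print(W.mean(0).round(1),np.linalg.norm(d,axis=1).round(1),np.degrees(np.arctan2(d[:,1],d[:,0])).round(1))
E
```

```text
[462.5 324.8] [ 26.6 103.2  26.9 103.3] [  20.5  -70.  -159.4  109.8]
[462.7 324.8] [14.7 28.7 15.1 28.7] [  20.5  -69.5 -159.4  109.7]
```

The wrist view gives the grip at (462.6, 324.8), against (465.5, 323.6) from the top view. They agree within calibration, so I'm using the mean. Grasping now.

```bash
python3 - <<'E'
from plant import *
from h import *
import pickle
o=down(np.radians(20.2)).tolist()
p=[463.8,324.3]
move_gripper(50)
move_ptp([*p,110],o)
hit=move_linear([*p,53],None,v=80,threshold=12);print(hit,sense()["tcp_pos"])
print(move_gripper(5,30)); s=sense();print(s["t"],s["grip_width"],s["tcp_pos"],s["contact_force"])
if 10<s["grip_width"]<22 and not hit:
    move_linear([*p,130],None,v=120)
    s=sense();print(s["t"],s["grip_width"],s["tcp_pos"],s["contact_force"])
cv2.imwrite("pics/e1.png",grab_frame("wrist")["frame"]);cv2.imwrite("pics/e2.png",grab_frame("scene")["frame"])
E
```

```text
False [464.19653315 324.54008535  53.44443458]
False
6.1583 16.06866280525277 [463.94514461 324.38715169  53.13372686] [-0.24239654 -0.14144525  1.26130715]
6.95 15.652907902419644 [463.16978909 323.91004234 129.22347794] [-0.80552776 -1.31954564 -2.24104913]
```

View pics/e1.png

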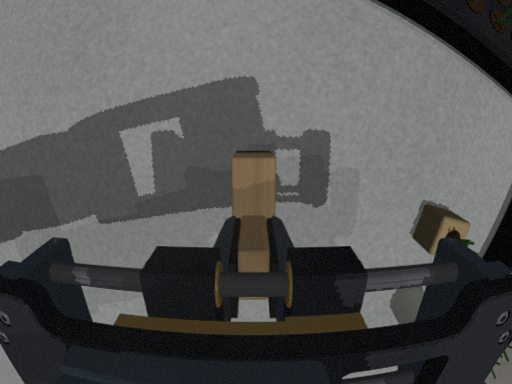

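View pics/e2.png

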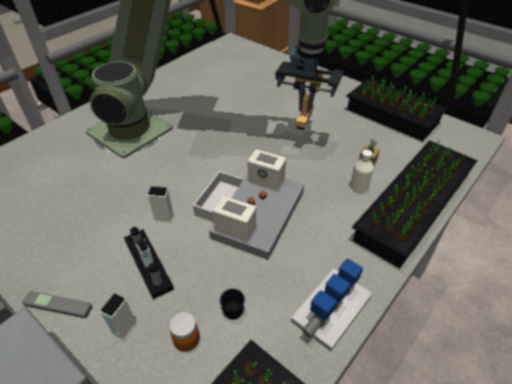

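```bash
cat >> h.py <<'E'
RO=np.array([543,-17.]);RA=np.radians(16.0);EX=np.array([np.cos(RA),np.sin(RA)]);EY=np.array([-EX[1],EX[0]])
def rd(x,y,z): return [*(RO+EX*x+EY*y).tolist(),z]
OR=down(RA).tolist()
E
python3 - <<'E'
from plant import *
from h import *
p=[463.8,324.3]
move_linear([*p,205],None,v=200)
move_ptp(rd(74,0,205),OR)
move_linear(rd(74,0,110),None,v=150)
cv2.imwrite("pics/f1.png",grab_frame("wrist")["frame"]);
hit=move_linear(rd(74,0,89.4),None,v=40,threshold=8);s=sense();print(hit,s["t"],s["grip_width"],s["tcp_pos"],s["contact_force"])
cv2.imwrite("pics/f2.png",grab_frame("scene")["frame"]);cv2.imwrite("pics/f3.png",grab_frame("top")["frame"])
E
python3 -c "
import cv2,numpy as np
a=cv2.imread('pics/f2.png')[130:270,170:330];b=cv2.imread('pics/f3.png')[150:270,180:317]
cv2.imwrite('pics/f4.png',np.hstack([cv2.resize(a,(400,350)),cv2.resize(b,(400,350))]))"
```

```text
False 10.4083 15.975380950345436 [614.19763548   3.39726663  89.28814029] [-0.12194322 -0.22026299 -1.33491857]
```

View pics/f4.png

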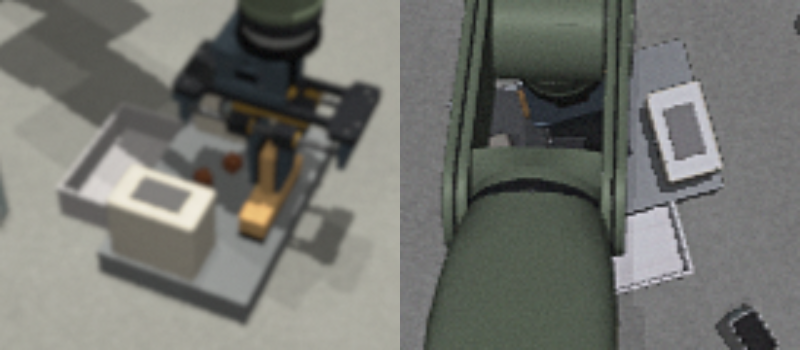

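View pics/f1.png

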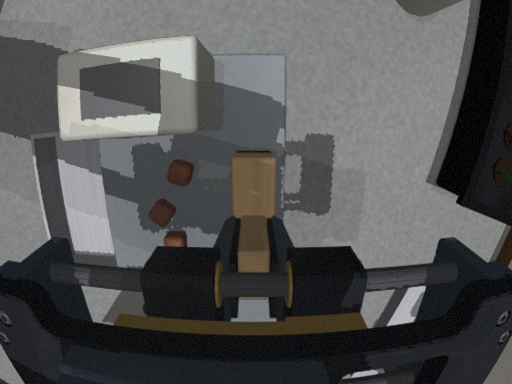

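The sweeper is behind the pebbles, square to the reader and clear of the heads. Sweeping.

```bash
python3 - <<'E'
from plant import *
from h import *
move_linear(rd(74,0,88.4),None,v=30)
move_linear(rd(-30,0,88.4),None,v=70);s=sense();print(s["tcp_pos"],s["contact_force"])
move_linear(rd(-63,0,88.6),None,v=60);s=sense();print(s["t"],s["tcp_pos"],s["contact_force"],s["grip_width"])
pause(.2)
cv2.imwrite("pics/g1.png",grab_frame("wrist")["frame"]);
a=grab_frame("scene")["frame"][130:270,170:330];cv2.imwrite("pics/g2.png",cv2.resize(a,None,fx=4,fy=4,interpolation=cv2.INTER_CUBIC))
E
```

```text
[514.5200437  -25.208249    88.36738257] [ 0.38742527  0.40587869 -1.68477845]
13.0917 [482.72067527 -34.46592688  88.83668645] [ 0.23706489 -0.38569777 -2.04482846] 15.658636271461424
```

View pics/g1.png

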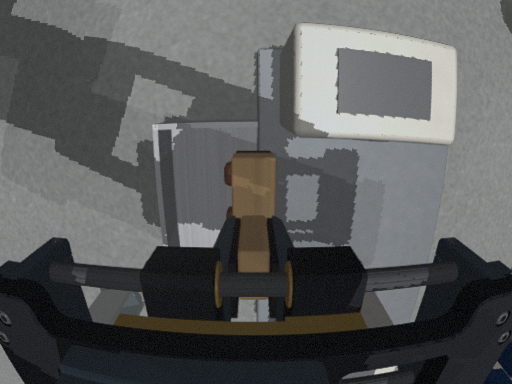

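View pics/g2.png

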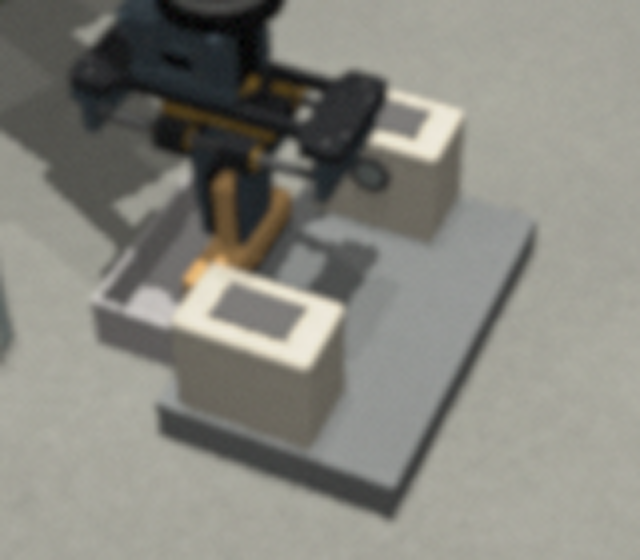

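The deck is clear, and two pebbles show in the trough beside the head at (229,173) and (230,212). I'll lift and count.

```bash
python3 - <<'E'
from plant import *
from h import *
move_linear(rd(-63,0,120),None,v=80)
move_linear(rd(0,0,205),None,v=200)
g=grab_frame("wrist");cv2.imwrite("pics/h1.png",g["frame"])
f=g["frame"];hsv=cv2.cvtColor(f,cv2.COLOR_BGR2HSV);H,S,V=cv2.split(hsv)
m=((S>110)&((H<12)|(H>172))&(V>25)).astype('uint8')*255
n,l,st,c=cv2.connectedComponentsWithStats(m)
for i in range(1,n):
    if st[i,4]>30:
        w=onz(g,*c[i],13,True)-RO;print(c[i].round(1),st[i,4],"reader",(w@EX).round(1),(w@EY).round(1))
print(sense()["t"])
a=grab_frame("scene")["frame"][130:270,170:330];cv2.imwrite("pics/h2.png",cv2.resize(a,None,fx=4,fy=4,interpolation=cv2.INTER_CUBIC))
E
```

```text
[191.8 187.1] 99 reader -80.0 -12.4
[193.  200.6] 137 reader -79.5 -29.9
14.6583
```

View pics/h1.png

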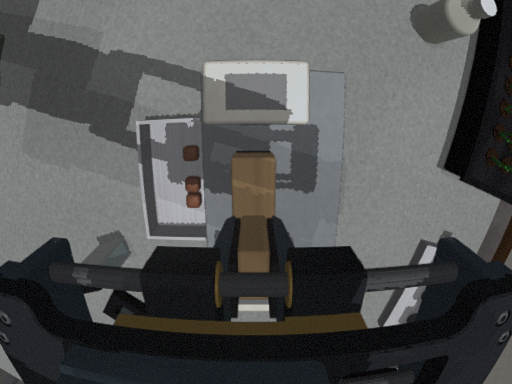

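View pics/h2.png

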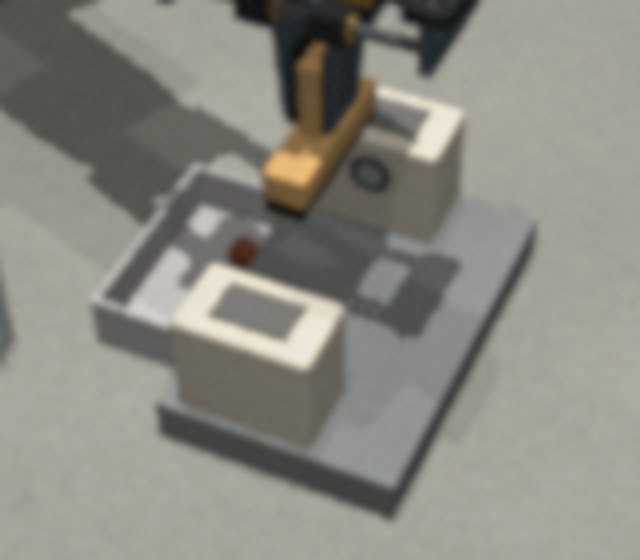

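All three pebbles are on the trough floor at (191,153), (192,184) and (194,201), about 20 mm inside the edge. Returning the sweeper to its spot.

```bash
python3 - <<'E'
from plant import *
from h import *
o=down(np.radians(20.2)).tolist();p=[463.8,324.3]
move_ptp([*p,130],o)
move_linear([*p,62],None,v=120)
hit=move_linear([*p,52.0],None,v=15,threshold=4);s=sense();print(hit,s["tcp_pos"],s["contact_force"])
pause(.1);move_gripper(50);pause(.2)
move_linear([*p,130],None,v=120)
pause(.2)
print(sense()["t"])
cv2.imwrite("pics/i1.png",grab_frame("wrist")["frame"]);cv2.imwrite("pics/i2.png",grab_frame("scene")["frame"])
E
```

```text
True [463.77730756 324.26999104  53.0983053 ] [ 0.62160384 -0.95772694  3.87001217]
19.3417
```

View pics/i1.png

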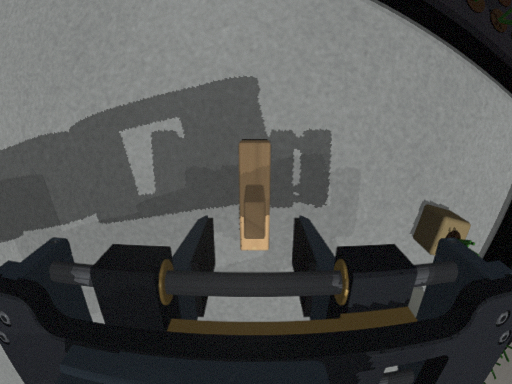

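View pics/i2.png

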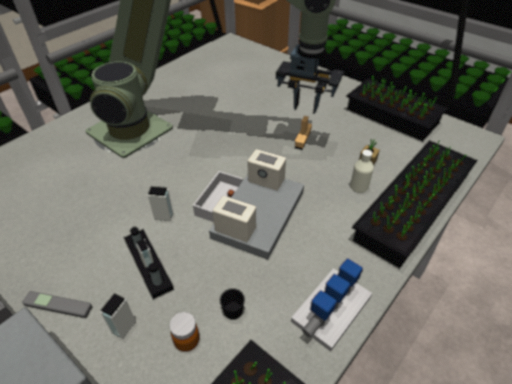

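The sweeper is standing upright again. Now over to the rack.

```bash
python3 - <<'E'
from plant import *
from h import *
import pickle
p=[463.8,324.3]
move_linear([*p,210],None,v=250)
move_ptp([463,-299,210],down(np.radians(71.7)).tolist())
pause(.1)
g=grab_frame("wrist");pickle.dump(g,open("w2.pkl","wb"));im=g["frame"].copy()
cv2.imwrite("pics/j1.png",im);print(sense()["t"],sense()["tcp_pos"])
E
```

```text
22.2833 [ 463.32842822 -298.45526622  209.98026714]
```

View pics/j1.png

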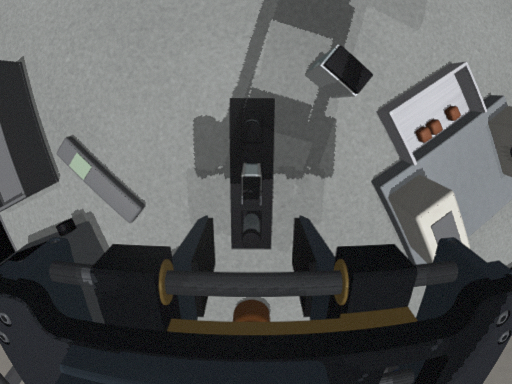

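```bash
python3 - <<'E'
import cv2,numpy as np
im=cv2.imread("pics/j1.png")[90:255,200:310]
im=np.clip(im.astype(float)*1.8,0,255).astype('uint8')
cv2.imwrite("pics/j2.png",cv2.resize(im[60:145],None,fx=7,fy=7,interpolation=cv2.INTER_NEAREST))
E
```

```text
(no output)
```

View pics/j2.png

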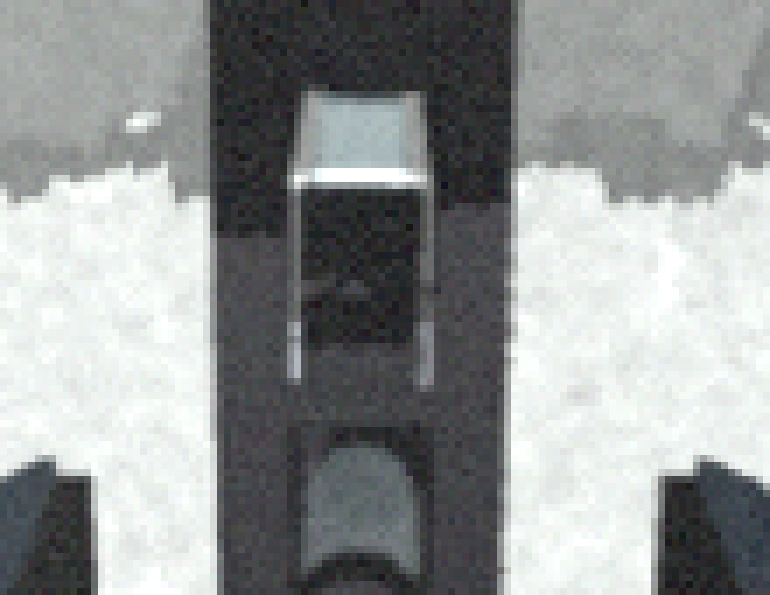

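```bash
python3 - <<'E'
from h import *
import pickle
g=pickle.load(open("w2.pkl","rb"));t=pickle.load(open("top.pkl","rb"))
def rep(n,c,z):
    W=np.array([onz(g,u-.5,v-.5,z,True) for u,v in c]);d=np.diff(np.vstack([W,W[:1]]),axis=0)
    print(n,W.mean(0).round(1),np.linalg.norm(d,axis=1).round(1),np.degrees(np.arctan2(d[:,1],d[:,0])).round(1))
c=[(200+x/7,150+y/7) for x,y in [(288,180),(429,180),(433,384),(288,384)]]
for z in (70,74,78): rep(f"cell{z}",c,z)
# rack top: dark mask
f=g["frame"];gray=cv2.cvtColor(f,cv2.COLOR_BGR2GRAY)
for v in (105,140,160,200,220,235):
    row=gray[v,215:290].astype(int);print(v,[215+i for i in range(1,75) if abs(row[i]-row[i-1])>18])
for u in (238,268):
    col=gray[85:260,u].astype(int);print(u,[85+i for i in range(1,175) if abs(col[i]-col[i-1])>18])
rep("rack",[(229.5,98.5),(274.5,98.5),(271.5,248.5),(231.5,248.5)],20)
E
```

```text
cell70 [ 462.2 -302.2] [20.6 31.4 21.8 31.4] [  71.7  -16.8 -108.2  161.1]
cell74 [ 461.1 -301.8] [20.3 31.  21.5 31. ] [  71.7  -16.8 -108.2  161.1]
cell78 [ 460.  -301.4] [20.  30.5 21.2 30.5] [  71.7  -16.8 -108.2  161.1]
105 [229, 230, 274, 275]
140 [230, 273, 274, 275]
160 [230, 273, 274]
200 [230, 231, 241, 242, 243, 262, 272, 273]
220 [231, 271, 272, 273]
235 [231, 232, 271, 272]
238 [98, 248, 249, 250]
268 [92, 98, 248, 249, 250]
rack [ 460.8 -301.7] [ 51.5 188.1  52.1 188.2] [  71.7  -18.5 -108.2  161.4]
```

```bash
python3 - <<'E'
import cv2,numpy as np
im=cv2.imread("pics/i1.png")
gray=cv2.cvtColor(im,cv2.COLOR_BGR2GRAY)
for v in (150,165,180,195,230,242):
    row=gray[v,225:285].astype(int);print(v,[(225+i,row[i]-row[i-1]) for i in range(1,60) if abs(row[i]-row[i-1])>12])
from h import *
import pickle
def tool(p,rv):
    T=np.eye(4);T[:3,:3]=R.from_rotvec(rv).as_matrix();T[:3,3]=p;return T
g1=pickle.load(open("w1.pkl","rb"));g2=pickle.load(open("w2.pkl","rb"))
C1=np.array(g1["view"])@tool([465.9,323.03,210],down(np.radians(20.6)));C2=np.array(g2["view"])@tool([463.33,-298.46,209.98],down(np.radians(71.7)))
print(C1.round(3),C2.round(3))
g=dict(g1);g["view"]=C2@tool([463.5,324.1,129.8],down(np.radians(20.2)))
a=np.radians(20.2)
for n,uv,z in [("headfar L",(239.5,165),30),("headfar R",(269.5,165),30),("grip L",(244.5,200),82),("grip R",(265,200),82)]:
    w=onz(g,*uv,z,True)-np.array([463.8,324.3]);print(n,"along jaw",w@[np.cos(a),np.sin(a)])
E
```

```text
150 [(239, np.int64(21)), (270, np.int64(-21))]
165 [(240, np.int64(17)), (270, np.int64(-13))]
180 [(240, np.int64(16)), (270, np.int64(-16))]
195 [(240, np.int64(15)), (244, np.int64(-17)), (265, np.int64(17)), (269, np.int64(-13))]
230 [(241, np.int64(30)), (242, np.int64(15)), (244, np.int64(-52)), (265, np.int64(45)), (266, np.int64(32)), (268, np.int64(-21)), (269, np.int64(-22))]
242 [(240, np.int64(-16)), (241, np.int64(23)), (242, np.int64(25)), (268, np.int64(-29)), (269, np.int64(-18))]
[[-1.00000e-03  1.00000e+00  2.00000e-03  2.29700e+00]
 [-9.57000e-01 -1.00000e-03 -2.90000e-01  3.37140e+01]
 [-2.90000e-01 -2.00000e-03  9.57000e-01  1.73047e+02]
 [ 0.00000e+00  0.00000e+00  0.00000e+00  1.00000e+00]] [[ 1.00000e-03  1.00000e+00  0.00000e+00  1.46800e+00]
 [-9.57000e-01  1.00000e-03 -2.89000e-01  3.55130e+01]
 [-2.89000e-01  0.00000e+00  9.57000e-01  1.73458e+02]
 [ 0.00000e+00  0.00000e+00  0.00000e+00  1.00000e+00]]
headfar L along jaw -884.8359151321429
headfar R along jaw -858.5798716033801
grip L along jaw -879.0897132315031
grip R along jaw -864.3400777202389
```

```bash
python3 - <<'E'
from h import *
import pickle
def tool(p,rv):
    T=np.eye(4);T[:3,:3]=R.from_rotvec(rv).as_matrix();T[:3,3]=p;return T
g1=pickle.load(open("w1.pkl","rb"));g2=pickle.load(open("w2.pkl","rb"))
C2=np.array(g2["view"])@tool([463.33,-298.46,209.98],down(np.radians(71.7)))
C1=np.array(g1["view"])@tool([465.9,323.03,210],down(np.radians(20.6)))
a=np.radians(20.2)
for C in (C1,C2):
  g=dict(g1);g["view"]=C@np.linalg.inv(tool([463.5,324.1,129.8],down(np.radians(20.2))))
  for n,uv,z in [("head",(254.5,165),30),("grip",(254,200),82)]:
    w=onz(g,*uv,z,True)-np.array([463.8,324.3]);print(n,"along jaw",w@[np.cos(a),np.sin(a)])
j=np.array([np.cos(np.radians(71.7)),np.sin(np.radians(71.7))])
print("cell rel tcp along jaw",(np.array([460.,-301.4])-[463.33,-298.46])@j,(np.array([460.8,-301.7])-[463.33,-298.46])@j)
E
```

```text
head along jaw -1.6114713375705398
grip along jaw -2.113923966466711
head along jaw -0.707973908203544
grip along jaw -1.2529409310664779
cell rel tcp along jaw -3.8369057826386483 -3.870539461157303
```

Corrected with the sweeper (known to be centred in the jaws), the cell is at about (460.7, −300.6), with its jaw axis at 71.7°. The measured size of about 20×31 mm and the middle-pocket position both match. Grasping.

```bash
python3 - <<'E'
from plant import *
from h import *
o=down(np.radians(71.7)).tolist();p=[460.7,-300.55]
move_gripper(56)
move_linear([*p,100],o,v=150)
cv2.imwrite("pics/k0.png",grab_frame("wrist")["frame"])
hit=move_linear([*p,45],None,v=60,threshold=8);s=sense();print(hit,s["t"],s["tcp_pos"],s["contact_force"])
if not hit:
    move_gripper(8,20);s=sense();print(s["t"],s["tcp_pos"],s["contact_force"],s["grip_width"])
cv2.imwrite("pics/k1.png",grab_frame("wrist")["frame"])
E
```

```text
False 24.6083 [ 460.98836938 -300.74489661   45.31454174] [-0.40331148  0.95349287 -0.14983189]
25.25 [ 460.69376046 -300.53455803   45.04975983] [0.54492817 0.49266175 1.24732831] 19.798631275559135
```

View pics/k1.png

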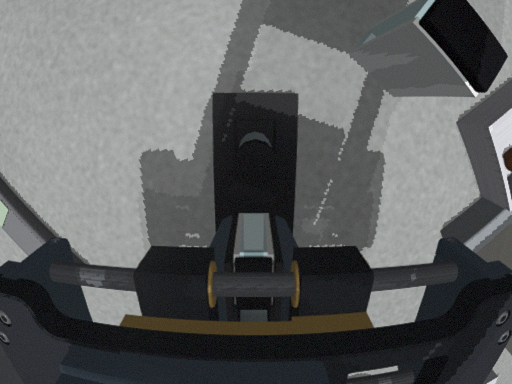

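Width 19.8 mm: gripped on the frosted faces. Lift and carry.

```bash
python3 - <<'E'
from plant import *
from h import *
import pickle
p=[460.7,-300.55]
move_linear([*p,110],None,v=80);pause(.3)
s=sense();print(s["t"],s["grip_width"],s["contact_force"])
move_linear([*p,195],None,v=150)
move_ptp(rd(0,0,195),OR)
pause(.1);g=grab_frame("wrist");pickle.dump(g,open("w3.pkl","wb"));cv2.imwrite("pics/l0.png",g["frame"])
move_linear(rd(0,0,110),None,v=120)
move_linear(rd(0,0,87.3),None,v=50);pause(.3)
s=sense();print(s["t"],s["grip_width"],s["tcp_pos"],s["contact_force"],np.array(rd(0,0,87)))
print(R.from_rotvec(s["ee_rot"]).as_matrix().round(3))
g=grab_frame("wrist");cv2.imwrite("pics/l1.png",g["frame"])
s=grab_frame("scene");cv2.imwrite("pics/l2.png",s["frame"]);pickle.dump((g,s),open("w4.pkl","wb"))
E
python3 -c "
import cv2
a=cv2.imread('pics/l2.png')[110:270,160:330];cv2.imwrite('pics/l3.png',cv2.resize(a,None,fx=3.5,fy=3.5,interpolation=cv2.INTER_CUBIC))"
```

```text
26.5667 19.898546620722325 [ 0.24501504  0.21367246 -2.46555982]
30.55 19.365687597938997 [543.19276366 -17.00759052  87.5572221 ] [-0.05410287  0.33303338 -0.84137392] [543. -17.  87.]
[[-0.276  0.961  0.001]
 [ 0.961  0.276 -0.   ]
 [-0.     0.001 -1.   ]]
```

View pics/l0.png

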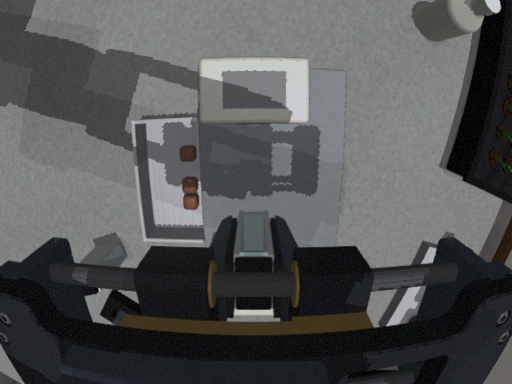

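View pics/l1.png

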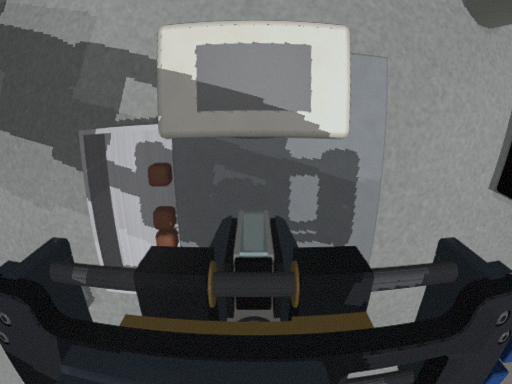

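View pics/l3.png

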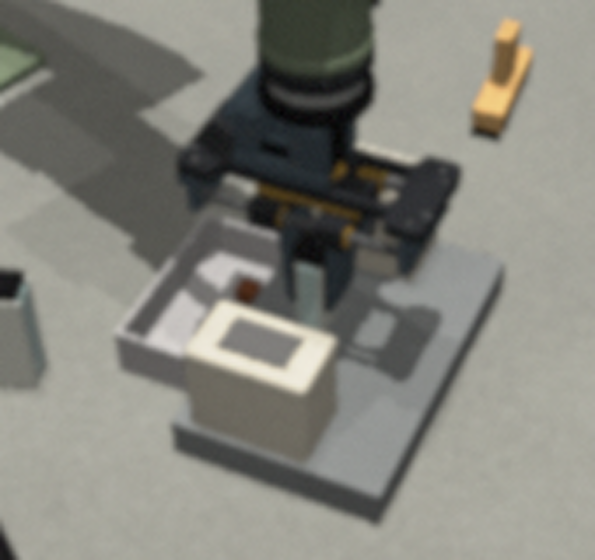

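View pics/l2.png

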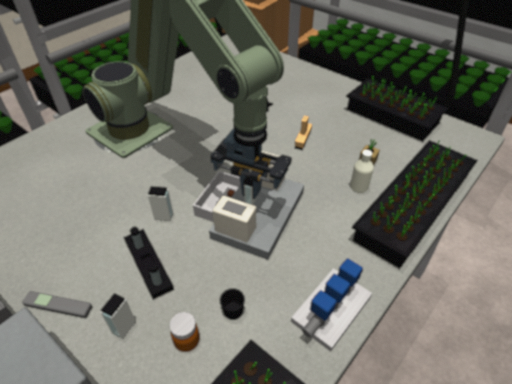

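The head's image centre (column 254) lines up with the jaw-centred cell at 254. The cell sits in the jaws exactly as when it was grasped, and the TCP height puts its centre at about 84.5 mm. The sweeper is standing, the vials are in the rack and the pebbles are in the trough. Handing in.

```bash
python3 - <<'E'
from plant import *
s=sense();print(s["t"],s["grip_width"],s["tcp_pos"]);print(finish_job())
E
```

```text
30.65 19.97215801731049 [543.08344546 -17.02266403  87.4528558 ]
the job is handed in; nothing more can be done
None
```

I finished the task and handed it in at about 30.7 s of the 72 s allowed. The hand-in reports no verdict, so the results below rest on my own camera and sensor checks.

**What I did:** I swept the three pebbles off the deck in one pass, keeping the sweeper's underside about 1–2 mm above the deck. I then stood the sweeper back on its original spot. I took the cell from the rack's middle pocket by its frosted faces and held it upright in the light path between the heads.

**Last checks:**
- **Pebbles:** All three were seen on the trough floor. The colour mask picked out only two of them, at about x = −80 mm in the reader's frame. I saw the third by eye in the pictures.
- **Sweeper:** It is standing upright in the final scene picture.
- **Cell grip:** The finger opening reads 20.0 mm, which matches the cell's thickness. The cell sits in the fingers as it did when I grasped it.
- **Cell position:** The hand was within 0.1 mm of the beam middle I had measured, with the cell's centre about 84.5 mm above the bench (target 84 mm). The wrist picture shows it centred on the head.
- **Other items:** The vials and bystanders look unmoved in the scene picture; I did not measure them.

**Disagreement:** The top and wrist cameras differed by about 3 mm on both the sweeper and the rack. I averaged them for the sweeper. For the cell I corrected the wrist camera, using the sweeper held centred in the jaws as the reference.

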